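# Set out the injera board beside the mitad

### The arm

A 7-joint arm with a two-finger parallel gripper is mounted at the origin on the work surface. World frame = base frame: x ahead of the robot, y to its left, z up, the work surface at z = 0. Lengths are in m, angles in rad, forces in N, time in s.
With the tool pointing down it reaches from about 0.35 to 0.9 m from the base axis. Payload 8.1 kg.
Tool frame: the origin (TCP) lies between the finger pads; the fingertips stand 14 mm ahead of it and the grasp point (between the pads) lies 5 mm behind it (manip.tip_reach is the distance from the TCP to the fingertips, in m); z points along the fingers, y is the line along which they close (so a half turn about z gives the same grasp; the last joint's range is limited). The gripper opens to 85 mm and grips with 20 to 120 N. Pads are 22 mm wide; open, the fingers measure 114 mm over their backs; the gripper's body (76 mm by 85 mm) begins 54 mm behind the grasp point. The pads swing forward as they close: fully open they stand 13 mm farther back than shut.
Start: joints at [-1.347, 0.434, 0.025, 1.573, -0.012, 1.134, -0.075], TCP at [0.201, 0.592, 0.245] pointing down, gripper open.
Joint ranges: [-2.62, 2.62], [-0.44, 2.09], [-1.27, 1.32], [0.08, 2.57], [-1.32, 4.46], [0.12, 2], [-2.74, 2.74]. Speed limits (rad/s): [2.22, 2.22, 3.01, 3.01, 3.14, 3.14, 3.14].

### API

Orientations are given as [roll, pitch, yaw] about the fixed x, y, z axes, in that order (R = Rz(yaw) Ry(pitch) Rx(roll)).
In Python, from workcell import get_obs, optics, manip gives the robot as it stands. The module is installed in compiled form; this text tells all that it offers.
- The arm moves only by the shell command python3 -m jog 'ROWS' [FORCE]. ROWS is JSON, a list of rows, each a list of 3 entries, a list of its own where there are three numbers: the opening, from -1 (shut) to 1 (fully open), then the shift along the tool's x, y, z in units of 30 mm (1.0 is 30 mm), then the turn about the tool's z in rad. A call has 1 to 12 rows; each row shifts and turns the commanded pose from where the row before left it, along the tool's axes as they then stand; what a row does not reach is not made up. A row lasts 1/12 s, in which the tool goes at most 41.7 mm and 7.16 degrees, less where a joint would pass 70% of its speed; a pose out of reach is approached as far as the arm can. A call is refused whole if a number of a shift passes 1 or a number of a turn 0.125, either way. A call with a gripper value outside its range is refused whole. The fingers move at their own pace and stop on an object; FORCE is the grip in N (left out, the last holds). Time passes only in rows, so rows that do not move let the fingers close. It gives the time, the measured TCP pose, the force, the opening and the grip force at its end, in the units of the state.
- get_obs(): the state, without advancing time (a new reading comes with each control period).
- optics.read_camera(name): name is "scene" or "top"; returns the picture (420x560x3 uint8, red, green, blue); there is no depth.
- optics.calibration(name): a dict with "fx", "fy", "cx", "cy" (pixels), "position" and "orientation" of the camera in the world. Camera axes: x right, y up, looking along -z (the intrinsics and any distortion apply to the point x, -y, -z); pixel columns grow to the right and rows downward; lengths in m; the calibration is good to about 2 mm. A picture is of the moment at which its call begins. calibration takes no time and is no camera call.
- manip.job_done(): hands the job in; it is judged then, once.
The state is a dict: "time": time; "joints": joint angles; "qd": joint speeds; "joint_torque": joint torques, N m; "tool_pos": TCP position; "orientation": TCP orientation; "contact_force": force on the tool from outside, world axes, zero at the start; "ft_torque": the same for the moment, N m; "grip_width": opening from 0.0 (shut) to 1.0 (fully open); "grasp_force": force on a finger pad.
Only numpy, scipy, OpenCV 4.12 (cv2) and the standard library are available. Lean on these libraries where they do the work, as an engineer would, in place of code of your own. Each camera call takes 0.05 s, during which the arm holds its last target. There are 200 camera calls.

### The job

Set out the board beside the mitad as drawn on it: the red ladle on the red ladle drawing and the steel tongs on the dark tongs drawing, each pointing the way it is drawn, the blue bowl on the blue ring with the aluminium lid on top of it, centred so that it covers the bowl all round, and the amber spice jar standing upright in front of the bowl, on the little crossbar that ends the blue line. Set bowl, lid and jar down without dropping them, and leave the white coffee cup where it stands.

Things in the scene. Friction and masses are not known exactly. Their poses are not given: they have to be found in the camera images.
- ladle: Red plastic ladle, 0.07 kg, lying scoop-up on the bench (z = 0), scoop away from the robot. Origin: underside, below the scoop's centre; z up; handle towards its -x. Scoop 56 mm across, 26 mm high. Handle 14 mm wide, to x = -182 mm, its top sloping from 27 mm high at the scoop to 11 mm at the end (about 21 mm at x = -80 mm, a good grip across it); 20 mm round foot at the end.
- tongs: Steel tongs, closed and rigid, 0.11 kg, lying flat on the bench, jaws away from the robot. Origin: underside, below the jaw block's centre; z up; arms towards its -x. 200 mm long (x from +20 to -180 mm), 14 mm high, 28 mm wide over both arms (grip across both, e.g. at x = -80 mm). Jaw end: solid block 40 by 24 mm; hinge end: block 24 by 28 mm with a dark rivet on top.
- bowl: Small glazed blue ceramic bowl, open at the top, about 0.16 kg. Origin: centre of its underside; z up. 50 mm high, 64 mm across the outside from 28 mm up to the rim, narrowing to a 44 mm foot; wall 5 mm. Starts on the bench.
- lid: Small round aluminium pot lid, 84 mm across, flat underneath, about 0.06 kg. Origin: centre of its underside; z up. The edge is 4 mm thick, rising to 10 mm at the middle; a black knob 22 mm across stands on it from 16 to 36 mm above the origin, on a thinner neck. Starts flat on the bench, knob up.
- jar: Amber glass spice jar with a paper label and yellow cap, about 0.11 kg. Origin: centre of its underside; z up. 38 mm across (cap 35 mm), 60 mm high. Starts upright on the bench.
- board: Fixed pale wooden board 270 mm (its x) by 300 mm (its y), 10 mm thick, on the bench. Origin: centre of its underside; +x away from the robot (turned up to 0.3 rad), z up; top 10 mm above the origin. Three drawings lie side by side on it, 95 mm apart along y in any order, each with its origin 65 mm towards +x from the middle.
- ladle_mark: Red ladle silhouette painted flat on the board. Origin, on the board's top: where the ladle's origin (scoop centre) belongs; the drawn handle runs 182 mm towards its -x, so the ladle's x axis must point along the mark's x axis.
- tongs_mark: Dark grey tongs silhouette painted flat on the board. Origin, on the board's top: where the tongs' origin (jaw end) belongs; the drawn arms run 180 mm towards its -x, so the tongs' x axis must point along the mark's x axis.
- bowl_mark: Blue ring, 72 mm across, painted flat on the board, with a thin blue line running from it towards its -x and ending in a 34 mm crossbar. Origin, on the board's top: the centre of the ring, where the bowl belongs. The middle of the crossbar, where the jar belongs, is 100 mm from the origin along its -x.
- cup: White coffee cup without a handle, 60 mm across, 55 mm high, standing on the bench near the things; not to be moved. Origin: centre of its underside.
There are look-alikes about, which are no part of the job. Leave any pink or turquoise look-alike of the jar alone.

How it is judged:
By the outcome, as a careful person would: the job done as asked, in the order asked, and still so for the second after the job is handed in, with the robot touching nothing.
It also fails if it takes over 126 s, if anything falls off the work surface, if the arm or the gripper's body presses on something with over 40 N, if the wrist force passes 120 N, or if a joint passes its speed limit or range.

## Working session

There is one attempt and no reset: what is moved stays moved. The work goes in short steps, Python scripts to look and compute and a shell command to move; the robot and the scene stay as the last step left them, time stands still between calls to the robot, and variables do not carry over. Pictures are saved under pics/ and viewed, at most 14 in all, crops included, and the job is handed in when it is done.

```bash
mkdir -p pics; python3 - <<'E'
from workcell import get_obs, optics, manip
import cv2
o=get_obs();print(o['time'],o['tool_pos'],o['orientation'],o['grip_width'],manip.tip_reach)
for n in('scene','top'):
    cv2.imwrite(f'pics/{n}0.png',cv2.cvtColor(optics.read_camera(n),cv2.COLOR_RGB2BGR));print(optics.calibration(n))
E
```

```text
0.0 [0.20053095 0.591427   0.24452278] [-3.13998820e+00  1.54828216e-04  2.81469185e+00] 0.999609957822737 0.014
{'fx': 389.494614067255, 'fy': 389.494614067255, 'cx': 280.4323398300664, 'cy': 204.6527283278835, 'position': array([ 0.85829549, -0.42587508,  0.73861416]), 'orientation': array([0.70705315, 0.00411204, 0.59603601])}
{'fx': 452.8318989537951, 'fy': 452.8318989537951, 'cx': 278.06547475769963, 'cy': 206.09335605848958, 'position': array([0.42863427, 0.01379559, 1.09725009]), 'orientation': array([ 0.08668762,  0.02353506, -1.58162433])}
```

View pics/top0.png

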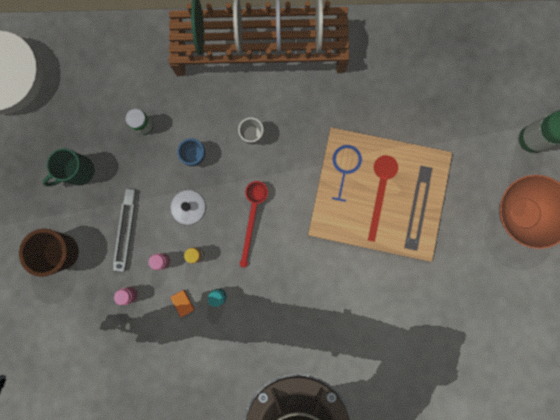

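View pics/scene0.png

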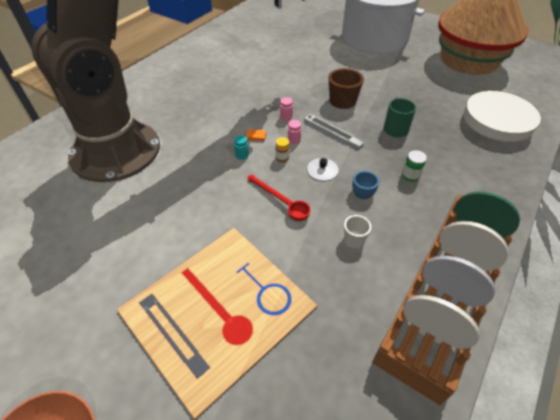

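```bash
cat > h.py <<'E'
import numpy as np, cv2
from scipy.optimize import minimize
from scipy.spatial.transform import Rotation as Rn
from workcell import get_obs, optics, manip
C={n:optics.calibration(n) for n in('scene','top')}
def proj(P,n):
    c=C[n];R=Rn.from_euler('xyz',c['orientation']).as_matrix()
    q=(np.asarray(P,float)-c['position'])@R
    return np.c_[c['cx']+c['fx']*q[:,0]/-q[:,2], c['cy']-c['fy']*q[:,1]/-q[:,2]]
def unproj(u,v,z,n='top'):
    c=C[n];R=Rn.from_euler('xyz',c['orientation']).as_matrix()
    d=R@np.array([(u-c['cx'])/c['fx'],-(v-c['cy'])/c['fy'],-1]);p=c['position']
    return p+d*(z-p[2])/d[2]
def ring(r,z,x=0,y=0):
    a=np.arange(0,2*np.pi,.2);return np.c_[x+r*np.cos(a),y+r*np.sin(a),0*a+z]
def box(x0,x1,w,z0,z1): return np.array([[x,y,z] for x in(x0,x1) for y in(-w/2,w/2) for z in(z0,z1)])
V=np.vstack
M={ # convex parts
'ladle':[V([ring(.028,.026),ring(.02,.006)]),V([box(-.182,-.172,.014,.003,.011),box(-.03,-.02,.014,.018,.027)]),V([ring(.01,0,-.172),ring(.01,.004,-.172)])],
'tongs':[box(-.02,.02,.024,0,.014),box(-.18,-.156,.028,0,.014),box(-.18,.0,.028,0,.014)],
'bowl':[V([ring(.022,0),ring(.032,.028),ring(.032,.05)])],
'lid':[V([ring(.042,0),ring(.042,.004)]),V([ring(.011,.016),ring(.011,.036)])],
'cup':[V([ring(.025,0),ring(.03,.055)])],
'jar':[V([ring(.019,0),ring(.019,.042),ring(.0175,.06)])],
'cap':[V([ring(.0175,.045),ring(.0175,.06)])],
'ladle_mark':[ring(.028,0),box(-.182,0,.014,0,0)],
'ring':[ring(.036,0)]}
def place(P,p,z): 
    c,s=np.cos(p[2]),np.sin(p[2]);return P@np.array([[c,s,0],[-s,c,0],[0,0,1]])+[p[0],p[1],z]
def render(name,p,z,n,S=4):
    m=np.zeros((420*S,560*S),np.uint8)
    for P in M[name]:
        h=cv2.convexHull((((proj(place(P,p,z),n)+.5)*S-.5)*16).round().astype(np.int32))
        cv2.fillConvexPoly(m,h,255,shift=4)
    return cv2.resize(m,(560,420),interpolation=cv2.INTER_AREA)/255.
def fit(name,masks,p0,z=0,yaw=True):
    T={n:cv2.GaussianBlur(m.astype(float),(0,0),1.5) for n,m in masks.items()}
    k=3 if yaw else 2
    f=lambda q:sum(((cv2.GaussianBlur(render(name,np.r_[q,np.zeros(3-k)],z,n),(0,0),1.5)-T[n])**2).sum() for n in T)
    q0=np.array(p0[:k],float);sim=np.vstack([q0]+[q0+d for d in np.diag([.01,.01,.08])[:k,:k]])
    r=minimize(f,q0,method='Nelder-Mead',options=dict(initial_simplex=sim,xatol=1e-4,fatol=1e-3,maxiter=120))
    return r.x,r.fun
def grab(n): return optics.read_camera(n)
def seg(img,lo,hi,seed,rad=110):
    "hsv range, component nearest seed"
    h=cv2.cvtColor(img,cv2.COLOR_RGB2HSV);h[...,0]=(h[...,0].astype(int)+20)%180
    m=cv2.inRange(h,np.array(lo),np.array(hi))
    k,l,st,ce=cv2.connectedComponentsWithStats(m)
    ok=[i for i in range(1,k) if st[i,4]>15]
    def dist(i):
        ys,xs=np.nonzero(l==i);return np.hypot(xs-seed[0],ys-seed[1]).min()
    i=min(ok,key=dist);return l==i
E
python3 - <<'E'
import cv2,numpy as np
for n,pts in(('top',dict(ladle=(257,190),lh=(250,230),mark=(386,168),mh=(378,210),bowl=(190,150),bowlside=(180,146),ring=(347,146),lid=(180,212),lid2=(195,200),tongs=(129,195),arm=(121,230),bench=(150,230),cap=(192,256),pink=(158,261),cup=(251,119),tm=(425,172),wood=(400,200))),('scene',dict(ladle=(299,212),mark=(237,328),bowl=(365,190),ring=(260,290),lid=(315,172),cap=(282,143),jar=(282,155),cup=(356,240),tongs=(330,130),bench=(300,260)))):
    h=cv2.cvtColor(cv2.imread(f'pics/{n}0.png'),cv2.COLOR_BGR2HSV)
    h[...,0]=(h[...,0].astype(int)+20)%180
    print(n,{k:h[v,u].tolist() for k,(u,v) in pts.items()})
a=cv2.imread('pics/top0.png')[80:320,90:460];cv2.imwrite('pics/t0c.png',cv2.resize(a,None,fx=2.1,fy=2.1,interpolation=cv2.INTER_CUBIC))
E
```

```text
top {'ladle': [22, 177, 143], 'lh': [20, 170, 156], 'mark': [22, 168, 149], 'mh': [22, 176, 149], 'bowl': [125, 86, 83], 'bowlside': [121, 116, 79], 'ring': [130, 137, 119], 'lid': [140, 4, 186], 'lid2': [130, 10, 159], 'tongs': [88, 7, 145], 'arm': [50, 4, 59], 'bench': [40, 14, 111], 'cap': [44, 170, 179], 'pink': [6, 80, 181], 'cup': [46, 17, 118], 'tm': [5, 12, 84], 'wood': [36, 113, 178]}
scene {'ladle': [21, 203, 212], 'mark': [21, 207, 217], 'bowl': [123, 129, 81], 'ring': [137, 64, 175], 'lid': [170, 2, 226], 'cap': [45, 196, 246], 'jar': [47, 24, 116], 'cup': [43, 21, 107], 'tongs': [60, 11, 139], 'bench': [45, 18, 158]}
```

View pics/t0c.png

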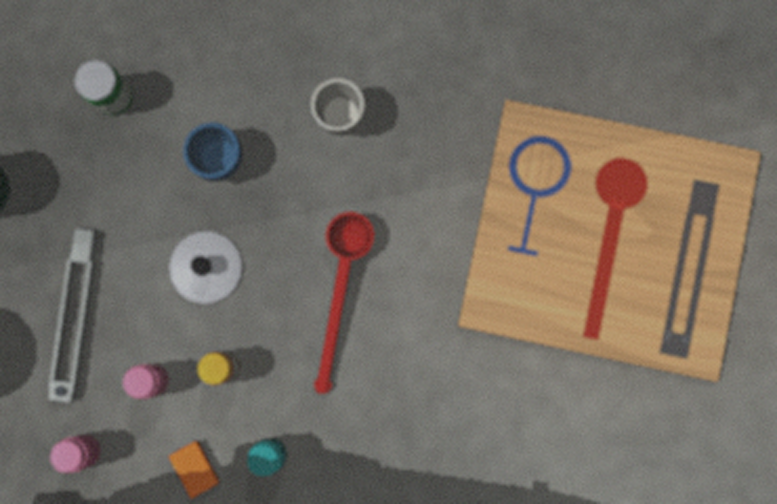

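```bash
cat > m.py <<'E'
from h import *
M['board']=[box(-.135,.135,.3,0,.01)]
M['tongs_mark']=[box(-.18,.02,.028,0,0)]
def fill(m):
    c,_=cv2.findContours(m.astype(np.uint8),cv2.RETR_EXTERNAL,cv2.CHAIN_APPROX_NONE)
    o=np.zeros(m.shape,np.uint8);cv2.drawContours(o,c,-1,1,-1);return o>0
def hull(m):
    ys,xs=np.nonzero(m);o=np.zeros(m.shape,np.uint8);cv2.fillConvexPoly(o,cv2.convexHull(np.c_[xs,ys].astype(np.int32)),1);return o>0
RED=((14,110,60),(30,255,255));BLUE=((112,60,35),(150,255,255));YEL=((40,110,100),(52,255,255))
WHT=((0,0,135),(180,14,255))
def meas(I,what):
    R={}
    for name,(mdl,rng,seeds,z,yaw,p0,post) in what.items():
        ms={}
        for n,s in seeds.items():
            m=seg(I[n],*rng,s);ms[n]=post(m) if post else m
        p0=p0 if p0 is not None else unproj(*seeds['top'],.02)
        out=[fit(mdl,ms,[*p0[:2],p0[2] if yaw else 0],z,yaw)]
        out+=[fit(mdl,{n:m},[*out[0][0]],z,yaw) for n,m in ms.items()] if len(ms)>1 else []
        print(name,[(np.round(q,4).tolist(),round(e,1),) for q,e in out],{n:int(m.sum()) for n,m in ms.items()})
        R[name]=out[0][0]
    return R
E
cat > a.py <<'E'
from m import *
I={n:cv2.cvtColor(cv2.imread(f'pics/{n}0.png'),cv2.COLOR_BGR2RGB) for n in C}
u=lambda a,b,z=.01:unproj(a,b,z)
def p0(a,b,c,d): A=u(*a);B=u(*b);d=A-B;return [A[0],A[1],np.arctan2(d[1],d[0])]
ly=p0((257,190),(244,264),0,0);my=p0((386,168),(373,240),0,0)
bc=u(382,195)
meas(I,dict(
 ladle=('ladle',RED,dict(top=(250,230),scene=(275,195)),0,True,ly,fill),
 ladle_mark=('ladle_mark',RED,dict(top=(378,210),scene=(237,328)),.01,True,my,fill),
 ring=('ring',BLUE,dict(top=(347,146)),.01,False,None,lambda m:cv2.morphologyEx(fill(m).astype(np.uint8),cv2.MORPH_OPEN,np.ones((7,7)))>0),
 bowl=('bowl',BLUE,dict(top=(182,152),scene=(365,192)),0,False,None,hull),
 cap=('cap',YEL,dict(top=(192,256),scene=(282,143)),0,False,None,hull),
 lid=('lid',WHT,dict(top=(180,212),scene=(315,172)),0,False,None,hull),
 tongs=('tongs',((0,0,128),(180,40,255)),dict(top=(129,195)),0,True,p0((128,198),(119,265),0,0),hull),
 board=('board',((28,60,60),(42,255,255)),dict(top=(400,200),scene=(270,350)),0,True,[*bc[:2],my[2]],hull),
))
g=lambda a,b:(90+a/2.1,80+b/2.1)
for k,v in dict(ringc=g(540,166),cross=g(522,250),lmk=g(621,184),lmend=g(591,338),tm_jaw=g(706,183),tm_hinge=g(675,356),cup=g(337,104),lid=g(205,267)).items(): print(k,u(*v,.055 if k=='cup' else .01).round(4))
E
python3 a.py
```

```text
ladle [([0.5576, 0.0896, -0.2013], np.float64(19.5)), ([0.5568, 0.0898, -0.1987], np.float64(6.3)), ([0.5579, 0.0895, -0.2092], np.float64(10.2))] {'top': 787, 'scene': 665}
ladle_mark [([0.6155, -0.2218, -0.2204], np.float64(54.4)), ([0.6153, -0.2223, -0.2222], np.float64(16.7)), ([0.6152, -0.2218, -0.223], np.float64(36.3))] {'top': 951, 'scene': 1335}
ring [([0.6362, -0.1291], np.float64(12.1))] {'top': 616}
bowl [([0.6536, 0.2451], np.float64(7.5)), ([0.6537, 0.2445], np.float64(3.0)), ([0.6533, 0.246], np.float64(3.4))] {'top': 609, 'scene': 595}
cap [([0.4085, 0.2393], np.float64(5.7)), ([0.4091, 0.2388], np.float64(1.7)), ([0.4069, 0.2418], np.float64(1.8))] {'top': 189, 'scene': 129}
lid [([0.5247, 0.261], np.float64(20.9)), ([0.5249, 0.2607], np.float64(0.9)), ([0.5247, 0.2611], np.float64(19.8))] {'top': 936, 'scene': 672}
tongs [([0.5501, 0.4043, -0.1262], np.float64(27.0))] {'top': 985}
board [([0.5514, -0.2082, -0.2238], np.float64(68.2)), ([0.5516, -0.2078, -0.2223], np.float64(23.8)), ([0.5514, -0.2082, -0.2234], np.float64(41.3))] {'top': 14339, 'scene': 19822}
ringc [ 0.6357 -0.1303  0.01  ]
cross [ 0.5386 -0.1074  0.01  ]
lmk [ 0.6133 -0.2227  0.01  ]
lmend [ 0.4372 -0.1833  0.01  ]
tm_jaw [ 0.613  -0.3197  0.01  ]
tm_hinge [ 0.4158 -0.2772  0.01  ]
cup [0.7008 0.1002 0.055 ]
lid [0.5237 0.2575 0.01  ]
```

```bash
cat > go.py <<'E'
# usage: go.py x y z yaw : total turn and the shift (units of 30 mm) in tool axes after the turn
import sys,numpy as np
from workcell import get_obs
from scipy.spatial.transform import Rotation as Rn
o=get_obs();x,y,z,yaw=map(float,sys.argv[1:5])
cur=o['orientation'][2];t=-((yaw-cur+np.pi)%(2*np.pi)-np.pi)
R=Rn.from_euler('xyz',[*o['orientation'][:2],yaw]).as_matrix()
d=R.T@(np.array([x,y,z])-o['tool_pos'])/.03
print('t',round(o['time'],2),'turn',round(t,3),'shift',d.round(2),'/10',(d/10).round(3),'rows>=',int(np.ceil(max(abs(d).max(),np.linalg.norm(d)*30/41))))
E
python3 go.py .4792 .1056 .12 2.940
```

```text
t 0.1 turn -0.125 shift [-12.34 -14.     4.17] /10 [-1.234 -1.4    0.417] rows>= 15
```

```bash
python3 -m jog '[[1,[0,0,0],-0.125],[1,[-0.82,-0.93,0],0],[1,[-0.82,-0.93,0],0],[1,[-0.82,-0.93,0],0],[1,[-0.82,-0.93,0],0],[1,[-0.82,-0.93,0],0],[1,[-0.82,-0.93,0],0],[1,[-0.82,-0.93,0],0],[1,[-0.82,-0.93,0],0],[1,[-0.82,-0.93,0],0]]' 60
python3 go.py .4792 .1056 .12 2.940
```

```text
time: 0.93
tool_pos: [0.3676, 0.2996, 0.2452]
orientation: [-3.141, -0.0, 2.94]
contact_force: [1.1, 0.7, 0.2]
grip_width: 1.002
grasp_force: 0.0
t 0.93 turn -0.0 shift [-4.94 -5.59  4.17] /10 [-0.494 -0.559  0.417] rows>= 7
```

```bash
python3 -m jog '[[1,[-0.82,-0.93,0.3],0],[1,[-0.82,-0.93,0.3],0],[1,[-0.82,-0.93,0.4],0],[1,[-0.82,-0.93,0.6],0],[1,[-0.82,-0.93,0.8],0],[1,[-0.82,-0.93,0.9],0],[1,[0,0,0.9],0],[1,[0,0,0],0],[1,[0,0,0],0]]'
python3 go.py .4792 .1056 .018 2.940
```

```text
time: 1.68
tool_pos: [0.4743, 0.1126, 0.1224]
orientation: [-3.14, -0.003, 2.939]
contact_force: [-0.1, 0.4, 0.7]
grip_width: 0.999
grasp_force: 0.0
t 1.68 turn -0.001 shift [-0.22 -0.19  3.48] /10 [-0.022 -0.019  0.348] rows>= 4
```

```bash
python3 -m jog '[[1,[-0.22,-0.19,0.3],0],[1,[0,0,0.6],0],[1,[0,0,0.6],0],[1,[0,0,0.6],0],[1,[0,0,0.6],0],[1,[0,0,0.4],0],[1,[0,0,0.2],0],[1,[0,0,0],0]]'
python3 go.py .4792 .1056 .018 2.940
```

```text
time: 2.35
tool_pos: [0.4808, 0.1066, 0.024]
orientation: [3.141, -0.0, 2.941]
contact_force: [0.0, -0.9, -0.3]
grip_width: 1.0
grasp_force: 0.0
t 2.35 turn 0.001 shift [ 0.05 -0.04  0.2 ] /10 [ 0.005 -0.004  0.02 ] rows>= 1
```

```bash
python3 -m jog '[[1,[0,0,0.15],0],[1,[0,0,0],0],[-1,[0,0,0],0],[-1,[0,0,0],0],[-1,[0,0,0],0],[-1,[0,0,0],0],[-1,[0,0,0],0],[-1,[0,0,0],0],[-1,[0,0,0],0],[-1,[0,0,0],0],[-1,[0,0,0],0],[-1,[0,0,0],0]]' 60
python3 - <<'E'
from h import *
cv2.imwrite('pics/t1.png',cv2.resize(grab('scene')[110:310,180:440,::-1],None,fx=2.5,fy=2.5))
E
```

```text
time: 3.35
tool_pos: [0.4808, 0.106, 0.0201]
orientation: [3.141, 0.0, 2.94]
contact_force: [-1.8, -0.5, 4.9]
grip_width: 0.149
grasp_force: 58.7
```

View pics/t1.png

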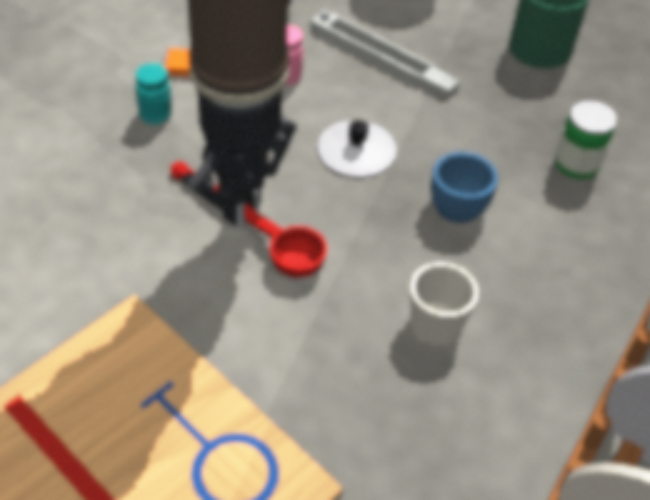

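```bash
python3 -m jog '[[-1,[0,0,-0.3],0],[-1,[0,0,-0.8],0],[-1,[0,0,-0.9],0],[-1,[0,0,-0.5],0],[-1,[0,0,0],0]]'
python3 go.py .5385 -.2048 .095 2.9186
```

```text
time: 3.82
tool_pos: [0.4826, 0.1064, 0.0981]
orientation: [3.139, 0.004, 2.939]
contact_force: [-0.2, 0.6, -1.7]
grip_width: 0.148
grasp_force: 58.8
t 3.82 turn 0.021 shift [-4.11 -9.7   0.1 ] /10 [-0.411 -0.97   0.01 ] rows>= 10
```

```bash
python3 -m jog '[[-1,[0,0,0],0.02],[-1,[-0.2,-0.45,0],0],[-1,[-0.39,-0.9,0],0],[-1,[-0.39,-0.92,0],0],[-1,[-0.39,-0.92,0],0],[-1,[-0.39,-0.92,0],0],[-1,[-0.39,-0.92,0],0],[-1,[-0.39,-0.92,0],0],[-1,[-0.39,-0.92,0],0],[-1,[-0.39,-0.92,0],0],[-1,[-0.39,-0.92,0],0],[-1,[-0.39,-0.92,0],0]]'
python3 -m jog '[[-1,[-0.1,-0.2,0],0],[-1,[0,0,0],0],[-1,[0,0,0],0],[-1,[0,0,0],0]]'
python3 go.py .5385 -.2048 .032 2.9186
```

```text
time: 4.82
tool_pos: [0.5363, -0.2042, 0.0934]
orientation: [3.141, -0.002, 2.919]
contact_force: [0.9, -0.8, -0.4]
grip_width: 0.143
grasp_force: 58.7
time: 5.15
tool_pos: [0.5383, -0.2075, 0.0939]
orientation: [3.14, -0.002, 2.921]
contact_force: [0.1, 0.3, -0.6]
grip_width: 0.148
grasp_force: 58.7
t 5.15 turn 0.002 shift [0.01 0.09 2.06] /10 [0.001 0.009 0.206] rows>= 3
```

```bash
python3 -m jog '[[-1,[0,0.09,0.4],0],[-1,[0,0,0.6],0],[-1,[0,0,0.5],0],[-1,[0,0,0.3],0],[-1,[0,0,0.2],0],[-1,[0,0,0],0],[-1,[0,0,0],0]]'
python3 go.py .5385 -.2048 .030 2.9186
```

```text
time: 5.73
tool_pos: [0.5395, -0.2063, 0.0349]
orientation: [3.141, -0.0, 2.92]
contact_force: [0.3, -0.7, 0.5]
grip_width: 0.144
grasp_force: 58.7
t 5.73 turn 0.002 shift [0.04 0.04 0.16] /10 [0.004 0.004 0.016] rows>= 1
```

```bash
python3 -m jog '[[-1,[0.04,0.04,0.08],0],[-1,[0,0,0.07],0],[-1,[0,0,0],0],[-0.5,[0,0,0],0],[-0.3,[0,0,0],0],[0,[0,0,0],0],[0.3,[0,0,0],0],[0.6,[0,0,-0.3],0],[1,[0,0,-0.8],0],[1,[0,0,-1],0],[1,[0,0,-1],0],[1,[0,0,-1],0]]'
python3 go.py .471 .414 .13 3.016
```

```text
time: 6.73
tool_pos: [0.5381, -0.2055, 0.1552]
orientation: [-3.142, -0.0, 2.919]
contact_force: [0.6, 0.5, 0.1]
grip_width: 1.001
grasp_force: 0.0
t 6.73 turn -0.097 shift [ 4.81 20.21  0.84] /10 [0.481 2.021 0.084] rows>= 21
```

```bash
python3 -m jog '[[1,[0,0,0],-0.097],[1,[0.23,0.97,0],0],[1,[0.23,0.97,0],0],[1,[0.23,0.97,0],0],[1,[0.23,0.97,0],0],[1,[0.23,0.97,0],0],[1,[0.23,0.97,0],0],[1,[0.23,0.97,0],0],[1,[0.23,0.97,0],0],[1,[0.23,0.97,0],0],[1,[0.23,0.97,0],0],[1,[0.23,0.97,0],0]]'
python3 -m jog '[[1,[0.23,0.97,0],0],[1,[0.23,0.97,0],0],[1,[0.23,0.97,0],0],[1,[0.23,0.97,0],0],[1,[0.23,0.97,0],0],[1,[0.23,0.97,0],0],[1,[0.23,0.97,0.2],0],[1,[0.23,0.97,0.4],0],[1,[0.23,0.97,0.2],0],[1,[0,0,0],0],[1,[0,0,0],0],[1,[0,0,0],0]]'
python3 go.py .471 .414 .018 3.016
cat > b.py <<'E'
from m import *
I={n:grab(n) for n in C}
meas(I,dict(ladle=('ladle',RED,dict(top=(378,210),scene=(225,315)),.01,True,[.615,-.222,-.223],fill),
 tongs=('tongs',((0,0,128),(180,40,255)),dict(top=(129,195)),0,True,[.55,.404,-.126],hull)))
cv2.imwrite('pics/b.png',np.hstack([I['top'][100:300,60:460,::-1].repeat(2,0).repeat(2,1)]))
E
python3 b.py
```

```text
time: 7.73
tool_pos: [0.5028, 0.123, 0.1541]
orientation: [3.141, 0.001, 3.016]
contact_force: [0.4, 0.0, 0.0]
grip_width: 0.998
grasp_force: 0.0
time: 8.73
tool_pos: [0.4743, 0.3885, 0.1297]
orientation: [-3.141, 0.001, 3.017]
contact_force: [0.6, -0.3, -0.3]
grip_width: 0.999
grasp_force: 0.0
t 8.73 turn 0.001 shift [0.22 0.83 3.72] /10 [0.022 0.083 0.372] rows>= 4
ladle [([0.6179, -0.2239, -0.2271], np.float64(198.0)), ([0.6131, -0.2192, -0.2121], np.float64(34.4)), ([0.6216, -0.2267, -0.2329], np.float64(77.2))] {'top': 1074, 'scene': 1490}
tongs [([0.6635, 0.3937, -0.1036], np.float64(595.6))] {'top': 331}
```

View pics/b.png

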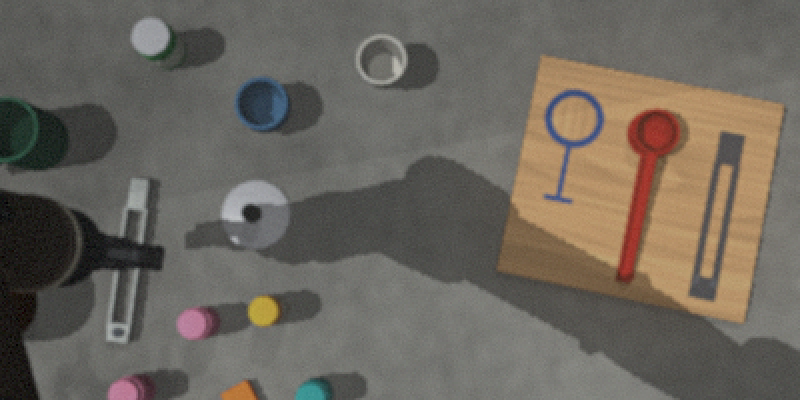

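```bash
python3 -m jog '[[1,[0.22,0.83,0.2],0],[1,[0,0,0.7],0],[1,[0,0,0.8],0],[1,[0,0,0.8],0],[1,[0,0,0.6],0],[1,[0,0,0.3],0],[1,[0,0,0.2],0],[1,[0,0,0],0],[1,[0,0,0],0]]'
python3 go.py .471 .414 .019 3.016
```

```text
time: 9.58
tool_pos: [0.4713, 0.4148, 0.0221]
orientation: [3.141, 0.001, 3.016]
contact_force: [0.9, 0.0, -0.1]
grip_width: 1.001
grasp_force: 0.0
t 9.58 turn 0.0 shift [ 0.01 -0.03  0.1 ] /10 [ 0.001 -0.003  0.01 ] rows>= 1
```

```bash
python3 -m jog '[[1,[0,0,0.1],0],[-1,[0,0,0],0],[-1,[0,0,0],0],[-1,[0,0,0],0],[-1,[0,0,0],0],[-1,[0,0,0],0],[-1,[0,0,0],0],[-1,[0,0,0],0],[-1,[0,0,0],0]]' 60
python3 -m jog '[[-1,[0,0,-0.3],0],[-1,[0,0,-0.8],0],[-1,[0,0,-1],0],[-1,[0,0,-1],0],[-1,[0,0,-0.5],0],[-1,[0,0,0],0],[-1,[0,0,0],0]]'
python3 go.py .516 -.2971 .125 2.9186
```

```text
time: 10.33
tool_pos: [0.4708, 0.4151, 0.0188]
orientation: [3.141, 0.0, 3.017]
contact_force: [-1.4, -0.1, 6.0]
grip_width: 0.302
grasp_force: 59.7
time: 10.92
tool_pos: [0.4708, 0.4151, 0.1273]
orientation: [3.14, 0.001, 3.017]
contact_force: [0.6, -0.3, -0.8]
grip_width: 0.303
grasp_force: 59.3
t 10.92 turn 0.098 shift [ -6.72 -22.82   0.05] /10 [-0.672 -2.282  0.005] rows>= 23
```

```bash
python3 -m jog '[[-1,[0,0,0],0.098],[-1,[-0.15,-0.5,0],0],[-1,[-0.28,-0.95,0],0],[-1,[-0.28,-0.95,0],0],[-1,[-0.28,-0.95,0],0],[-1,[-0.28,-0.95,0],0],[-1,[-0.28,-0.95,0],0],[-1,[-0.28,-0.95,0],0],[-1,[-0.28,-0.95,0],0],[-1,[-0.28,-0.95,0],0],[-1,[-0.28,-0.95,0],0],[-1,[-0.28,-0.95,0],0]]'
python3 -m jog '[[-1,[-0.28,-0.95,0],0],[-1,[-0.28,-0.95,0],0],[-1,[-0.28,-0.95,0],0],[-1,[-0.28,-0.95,0],0],[-1,[-0.28,-0.95,0],0],[-1,[-0.28,-0.95,0],0],[-1,[-0.28,-0.95,0],0],[-1,[-0.28,-0.95,0],0],[-1,[-0.28,-0.95,0],0],[-1,[-0.28,-0.95,0],0],[-1,[-0.28,-0.95,0],0],[-1,[0,0,0],0]]'
python3 -m jog '[[-1,[-0.24,-0.8,0],0],[-1,[-0.18,-0.57,0],0],[-1,[0,0,0],0],[-1,[0,0,0],0],[-1,[0,0,0],0]]'
python3 go.py .516 -.2971 .034 2.9186
```

```text
time: 11.92
tool_pos: [0.4891, 0.1002, 0.1251]
orientation: [-3.14, -0.002, 2.92]
contact_force: [0.6, -0.3, -0.9]
grip_width: 0.306
grasp_force: 59.3
time: 12.92
tool_pos: [0.5091, -0.2311, 0.1254]
orientation: [-3.137, -0.001, 2.912]
contact_force: [0.2, -0.7, -0.9]
grip_width: 0.307
grasp_force: 59.3
time: 13.33
tool_pos: [0.5135, -0.2656, 0.1253]
orientation: [3.141, -0.002, 2.919]
contact_force: [-0.4, -0.2, -1.2]
grip_width: 0.307
grasp_force: 59.4
t 13.33 turn 0.001 shift [-0.32 -1.01  3.04] /10 [-0.032 -0.101  0.304] rows>= 4
```

```bash
python3 -m jog '[[-1,[-0.16,-0.5,0],0],[-1,[-0.16,-0.5,0.2],0],[-1,[0,0,0.5],0],[-1,[0,0,0.6],0],[-1,[0,0,0.6],0],[-1,[0,0,0.6],0],[-1,[0,0,0.3],0],[-1,[0,0,0.2],0],[-1,[0,0,0],0],[-1,[0,0,0],0]]'
python3 go.py .516 -.2971 .0295 2.9186
```

```text
time: 14.17
tool_pos: [0.5176, -0.2975, 0.0366]
orientation: [3.141, 0.0, 2.919]
contact_force: [-0.1, 0.5, 0.2]
grip_width: 0.3
grasp_force: 59.4
t 14.17 turn 0.001 shift [0.05 0.   0.24] /10 [0.005 0.    0.024] rows>= 1
```

```bash
python3 -m jog '[[-1,[0.05,0,0.12],0],[-1,[0,0,0.09],0],[-1,[0,0,0],0],[-0.2,[0,0,0],0],[0,[0,0,0],0],[0.3,[0,0,0],0],[0.6,[0,0,0],0],[0.8,[0,0,-0.3],0],[1,[0,0,-0.8],0],[1,[0,0,-1],0],[1,[0,0,-1],0],[1,[0,0,-1],0]]'
python3 go.py .6536 .2451 .13 2.9186
```

```text
time: 15.17
tool_pos: [0.5156, -0.2974, 0.155]
orientation: [-3.142, 0.0, 2.919]
contact_force: [0.7, -0.4, -0.0]
grip_width: 1.0
grasp_force: 0.0
t 15.17 turn -0.0 shift [-0.49 18.65  0.83] /10 [-0.049  1.865  0.083] rows>= 19
```

```bash
python3 -m jog '[[1,[0,0.5,0],0],[1,[-0.03,0.95,0],0],[1,[-0.03,0.95,0],0],[1,[-0.03,0.95,0],0],[1,[-0.03,0.95,0],0],[1,[-0.03,0.95,0],0],[1,[-0.03,0.95,0],0],[1,[-0.03,0.95,0],0],[1,[-0.03,0.95,0],0],[1,[-0.03,0.95,0],0],[1,[-0.03,0.95,0],0],[1,[-0.03,0.95,0],0]]'
python3 -m jog '[[1,[-0.03,0.95,0],0],[1,[-0.03,0.95,0],0],[1,[-0.03,0.95,0],0],[1,[-0.03,0.95,0],0],[1,[-0.03,0.95,0],0],[1,[-0.03,0.95,0],0],[1,[-0.03,0.95,0.2],0],[1,[0,0.5,0.2],0],[1,[0,0.5,0.2],0],[1,[0,0,0],0],[1,[0,0,0],0],[1,[0,0,0],0]]'
python3 go.py .6536 .2451 .08 2.9186
python3 - <<'E'
from m import *
I={n:grab(n) for n in C}
cv2.imwrite('pics/c.png',cv2.resize(I['top'][110:270,300:460,::-1],None,fx=3.6,fy=3.6,interpolation=cv2.INTER_CUBIC))
# predicted outlines of ideal poses overlaid
a=cv2.resize(I['top'][:,:,::-1],None,fx=4,fy=4,interpolation=cv2.INTER_CUBIC)
for nm,p in(('ladle',(.615,-.2222,-.223)),('tongs',(.594,-.3148,-.223))):
    for P in M[nm]:
        h=cv2.convexHull(((proj(place(P,p,.01),'top')+.5)*4-.5).round().astype(np.int32));cv2.polylines(a,[h],True,(0,255,0),1)
cv2.imwrite('pics/d.png',a[470:1050,1240:1840])
E
```

```text
time: 16.17
tool_pos: [0.5984, 0.0221, 0.1538]
orientation: [3.141, 0.001, 2.919]
contact_force: [0.7, 0.1, 0.7]
grip_width: 0.997
grasp_force: 0.0
time: 17.17
tool_pos: [0.6552, 0.2407, 0.1351]
orientation: [-3.14, 0.0, 2.917]
contact_force: [0.3, -0.7, -0.4]
grip_width: 1.001
grasp_force: 0.0
t 17.17 turn -0.002 shift [0.09 0.13 1.84] /10 [0.009 0.013 0.184] rows>= 2
```

View pics/d.png

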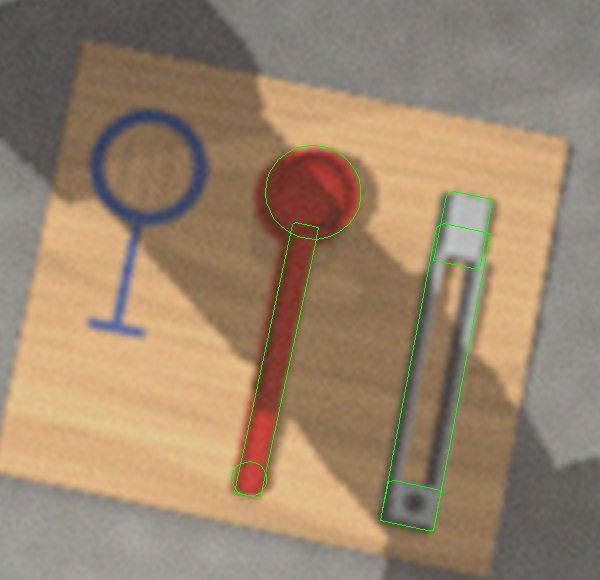

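```bash
python3 -m jog '[[1,[0.09,0.13,0.3],0],[1,[0,0,0.7],0],[1,[0,0,0.7],0],[1,[0,0,0.7],0],[1,[0,0,0.6],0],[1,[0,0,0.3],0],[1,[0,0,0.1],0],[1,[0,0,0],0],[1,[0,0,0],0]]'
python3 go.py .6536 .2451 .029 2.9186
```

```text
time: 18.02
tool_pos: [0.6538, 0.2476, 0.0338]
orientation: [3.141, 0.001, 2.918]
contact_force: [0.6, 0.0, 0.0]
grip_width: 0.999
grasp_force: 0.0
t 18.02 turn -0.0 shift [-0.01 -0.08  0.16] /10 [-0.001 -0.008  0.016] rows>= 1
```

```bash
python3 -m jog '[[1,[0,-0.08,0.16],0],[1,[0,0,0],0],[-1,[0,0,0],0],[-1,[0,0,0],0],[-1,[0,0,0],0],[-1,[0,0,0],0],[-1,[0,0,0],0],[-1,[0,0,0],0]]' 40
python3 -m jog '[[-1,[0,0,-0.3],0],[-1,[0,0,-0.8],0],[-1,[0,0,-1],0],[-1,[0,0,-1],0],[-1,[0,0,-0.5],0],[-1,[0,0,0],0],[-1,[0,0,0],0]]' 
python3 go.py .636 -.1296 .14 2.9186
```

```text
time: 18.68
tool_pos: [0.653, 0.2452, 0.0291]
orientation: [3.141, 0.001, 2.919]
contact_force: [-1.6, -1.3, 5.0]
grip_width: 0.746
grasp_force: 44.1
time: 19.27
tool_pos: [0.6531, 0.2455, 0.1373]
orientation: [3.14, 0.001, 2.919]
contact_force: [-0.1, -0.5, -2.2]
grip_width: 0.744
grasp_force: 44.6
t 19.27 turn 0.0 shift [ -2.21 -12.32  -0.1 ] /10 [-0.221 -1.232 -0.01 ] rows>= 13
```

```bash
python3 -m jog '[[-1,[-0.1,-0.5,0],0],[-1,[-0.17,-0.93,0],0],[-1,[-0.17,-0.93,0],0],[-1,[-0.17,-0.93,0],0],[-1,[-0.17,-0.93,0],0],[-1,[-0.17,-0.93,0],0],[-1,[-0.17,-0.93,0],0],[-1,[-0.17,-0.93,0],0],[-1,[-0.17,-0.93,0],0],[-1,[-0.17,-0.93,0],0],[-1,[-0.17,-0.93,0],0],[-1,[-0.17,-0.93,0],0]]'
python3 -m jog '[[-1,[-0.13,-0.8,0],0],[-1,[-0.1,-0.5,0],0],[-1,[0,0,0],0],[-1,[0,0,0],0],[-1,[0,0,0],0]]'
python3 go.py .636 -.1296 .06 2.9186
```

```text
time: 20.27
tool_pos: [0.6374, -0.0839, 0.1343]
orientation: [-3.141, -0.003, 2.918]
contact_force: [0.2, -0.4, -1.6]
grip_width: 0.744
grasp_force: 44.6
time: 20.68
tool_pos: [0.637, -0.1198, 0.1353]
orientation: [3.141, -0.002, 2.92]
contact_force: [0.8, 0.8, -1.7]
grip_width: 0.746
grasp_force: 44.6
t 20.68 turn 0.001 shift [-0.04 -0.33  2.51] /10 [-0.004 -0.033  0.251] rows>= 3
```

```bash
python3 -m jog '[[-1,[-0.04,-0.33,0.2],0],[-1,[0,0,0.6],0],[-1,[0,0,0.6],0],[-1,[0,0,0.6],0],[-1,[0,0,0.5],0],[-1,[0,0,0.3],0],[-1,[0,0,0.15],0],[-1,[0,0,0.1],0],[-1,[0,0,0],0],[-1,[0,0,0],0]]'
python3 go.py .636 -.1296 .039 2.9186
```

```text
time: 21.52
tool_pos: [0.6368, -0.1312, 0.0453]
orientation: [3.141, 0.001, 2.919]
contact_force: [-0.1, -0.1, -0.8]
grip_width: 0.749
grasp_force: 44.6
t 21.52 turn 0.0 shift [0.04 0.05 0.21] /10 [0.004 0.005 0.021] rows>= 1
```

```bash
python3 -m jog '[[-1,[0.04,0.05,0.1],0],[-1,[0,0,0.07],0],[-1,[0,0,0.03],0],[-1,[0,0,0],0],[-1,[0,0,0],0]]'
python3 go.py .636 -.1296 .039 2.9186
```

```text
time: 21.93
tool_pos: [0.6356, -0.1292, 0.0391]
orientation: [3.141, 0.0, 2.919]
contact_force: [-2.0, 2.5, 3.5]
grip_width: 0.744
grasp_force: 45.0
t 21.93 turn 0.0 shift [-0.02 -0.01  0.  ] /10 [-0.002 -0.001  0.   ] rows>= 1
```

```bash
python3 -m jog '[[0.55,[0,0,0],0],[0.6,[0,0,0],0],[0.7,[0,0,0],0],[0.8,[0,0,0],0],[0.8,[0,0,0],0],[0.8,[0,0,-0.3],0],[0.8,[0,0,-0.8],0],[0.8,[0,0,-1],0],[0.8,[0,0,-1],0],[0.8,[0,0,-0.6],0]]'
python3 go.py .5247 .261 .12 2.9186
```

```text
time: 22.77
tool_pos: [0.6366, -0.1299, 0.1536]
orientation: [3.141, 0.004, 2.918]
contact_force: [0.3, 0.3, -0.1]
grip_width: 0.9
grasp_force: 0.0
t 22.77 turn -0.0 shift [ 6.52 11.88  1.1 ] /10 [0.652 1.188 0.11 ] rows>= 12
```

```bash
python3 -m jog '[[0.6,[0.3,0.5,0],0],[0.6,[0.5,0.91,0],0],[0.6,[0.5,0.91,0],0],[0.6,[0.5,0.91,0],0],[0.6,[0.5,0.91,0],0],[0.6,[0.5,0.91,0],0],[0.6,[0.5,0.91,0],0],[0.6,[0.5,0.91,0],0],[0.6,[0.5,0.91,0],0],[0.6,[0.5,0.91,0],0],[0.6,[0.5,0.91,0],0],[0.6,[0.5,0.91,0],0]]'
python3 -m jog '[[0.4,[0.5,0.9,0.2],0],[0.3,[0.2,0.48,0.4],0],[0.2,[0,0,0.4],0],[0.2,[0,0,0],0],[0.2,[0,0,0],0]]'
python3 go.py .5247 .261 .045 2.9186
python3 - <<'E'
from m import *
I={n:grab(n) for n in C}
post=lambda m:hull(m)
bm=lambda m:hull(cv2.morphologyEx(m.astype(np.uint8),cv2.MORPH_OPEN,np.ones((5,5)))) 
meas(I,dict(bowl=('bowl',BLUE,dict(top=(347,140)),.01,False,[.636,-.1296],bm)))
a=cv2.resize(I['top'][:,:,::-1],None,fx=4,fy=4,interpolation=cv2.INTER_CUBIC)
for r,z in((.032,.06),(.036,.01)):
    cv2.polylines(a,[((proj(place(ring(r,0),(.636,-.1296,0),z),'top')+.5)*4-.5).round().astype(np.int32)],True,(0,255,0),1)
b=cv2.resize(I['scene'][:,:,::-1],None,fx=4,fy=4,interpolation=cv2.INTER_CUBIC)
for r,z in((.032,.06),(.036,.01)):
    cv2.polylines(b,[((proj(place(ring(r,0),(.636,-.1296,0),z),'scene')+.5)*4-.5).round().astype(np.int32)],True,(0,255,0),1)
cv2.imwrite('pics/e.png',np.hstack([a[400:800,1240:1600],b[900:1300,880:1280]]))
E
```

```text
time: 23.77
tool_pos: [0.535, 0.2179, 0.1505]
orientation: [3.141, 0.001, 2.919]
contact_force: [0.5, -0.1, 0.8]
grip_width: 0.8
grasp_force: 0.0
time: 24.18
tool_pos: [0.524, 0.2602, 0.1192]
orientation: [-3.14, -0.001, 2.918]
contact_force: [0.3, -1.1, -0.7]
grip_width: 0.6
grasp_force: 0.0
t 24.18 turn -0.001 shift [-0.02  0.03  2.47] /10 [-0.002  0.003  0.247] rows>= 3
bowl [([0.63, -0.1281], np.float64(29.6))] {'top': 624}
```

View pics/e.png

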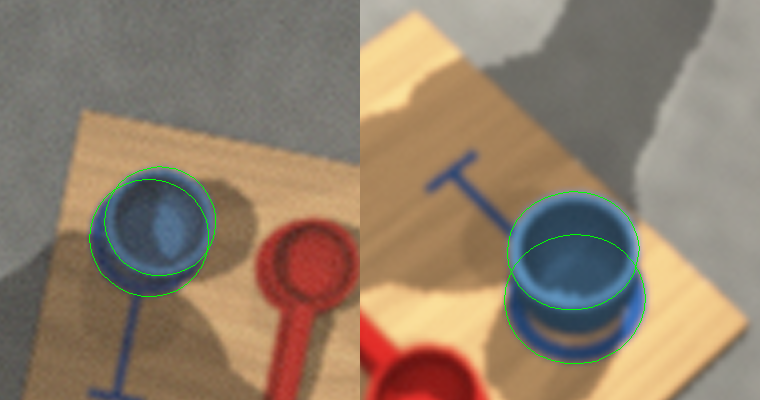

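```bash
python3 -m jog '[[0.2,[-0.02,0.03,0.3],0],[0.2,[0,0,0.6],0],[0.2,[0,0,0.6],0],[0.2,[0,0,0.5],0],[0.2,[0,0,0.4],0],[0.2,[0,0,0.3],0],[0.2,[0,0,0.1],0],[0.2,[0,0,0],0],[0.2,[0,0,0],0]]'
python3 go.py .5247 .261 .031 2.9186
```

```text
time: 25.03
tool_pos: [0.5253, 0.2623, 0.036]
orientation: [3.141, 0.0, 2.919]
contact_force: [0.4, -0.0, 0.5]
grip_width: 0.598
grasp_force: 0.0
t 25.03 turn -0.0 shift [ 0.01 -0.05  0.17] /10 [ 0.001 -0.005  0.017] rows>= 1
```

```bash
python3 -m jog '[[0.2,[0,-0.05,0.17],0],[0.2,[0,0,0],0],[-1,[0,0,0],0],[-1,[0,0,0],0],[-1,[0,0,0],0],[-1,[0,0,0],0],[-1,[0,0,0],0],[-1,[0,0,0],0],[-1,[0,0,0],0]]' 40
python3 -m jog '[[-1,[0,0,-0.3],0],[-1,[0,0,-0.8],0],[-1,[0,0,-1],0],[-1,[0,0,-1],0],[-1,[0,0,-0.8],0],[-1,[0,0,-0.5],0],[-1,[0,0,0],0],[-1,[0,0,0],0]]'
python3 go.py .636 -.1296 .16 2.9186
```

```text
time: 25.78
tool_pos: [0.5248, 0.2609, 0.031]
orientation: [3.141, 0.0, 2.919]
contact_force: [-1.8, -1.5, 5.2]
grip_width: 0.238
grasp_force: 39.1
time: 26.45
tool_pos: [0.5249, 0.261, 0.1635]
orientation: [3.14, 0.001, 2.919]
contact_force: [0.1, -0.1, -1.9]
grip_width: 0.235
grasp_force: 39.2
t 26.45 turn 0.0 shift [ -6.49 -11.88   0.11] /10 [-0.649 -1.188  0.011] rows>= 12
```

```bash
python3 -m jog '[[-1,[-0.25,-0.5,0],0],[-1,[-0.5,-0.91,0],0],[-1,[-0.5,-0.91,0],0],[-1,[-0.5,-0.91,0],0],[-1,[-0.5,-0.91,0],0],[-1,[-0.5,-0.91,0],0],[-1,[-0.5,-0.91,0],0],[-1,[-0.5,-0.91,0],0],[-1,[-0.5,-0.91,0],0],[-1,[-0.5,-0.91,0],0],[-1,[-0.5,-0.91,0],0],[-1,[-0.5,-0.91,0],0]]'
python3 -m jog '[[-1,[-0.45,-0.85,0],0],[-1,[-0.29,-0.52,0],0],[-1,[0,0,0],0],[-1,[0,0,0],0],[-1,[0,0,0],0]]'
python3 go.py .636 -.1296 .105 2.9186
```

```text
time: 27.45
tool_pos: [0.6224, -0.0863, 0.1609]
orientation: [-3.141, -0.003, 2.919]
contact_force: [-0.2, -0.1, -0.5]
grip_width: 0.241
grasp_force: 39.2
time: 27.87
tool_pos: [0.635, -0.1287, 0.1612]
orientation: [3.141, -0.002, 2.919]
contact_force: [-0.3, 0.6, -0.9]
grip_width: 0.237
grasp_force: 39.2
t 27.87 turn 0.001 shift [-0.04 -0.02  1.87] /10 [-0.004 -0.002  0.187] rows>= 2
```

```bash
python3 -m jog '[[-1,[-0.04,-0.02,0.3],0],[-1,[0,0,0.6],0],[-1,[0,0,0.6],0],[-1,[0,0,0.3],0],[-1,[0,0,0.1],0],[-1,[0,0,0],0],[-1,[0,0,0],0]]'
python3 go.py .636 -.1296 .091 2.9186
```

```text
time: 28.45
tool_pos: [0.6371, -0.1303, 0.106]
orientation: [3.141, 0.001, 2.919]
contact_force: [1.0, 0.2, 0.2]
grip_width: 0.242
grasp_force: 39.2
t 28.45 turn 0.001 shift [0.04 0.02 0.5 ] /10 [0.004 0.002 0.05 ] rows>= 1
```

```bash
python3 -m jog '[[-1,[0.03,0.02,0.2],0],[-1,[0,0,0.15],0],[-1,[0,0,0.1],0],[-1,[0,0,0.04],0],[-1,[0,0,0],0],[-1,[0,0,0],0]]'
python3 go.py .636 -.1296 .091 2.9186
```

```text
time: 28.95
tool_pos: [0.6361, -0.13, 0.0911]
orientation: [3.141, 0.0, 2.919]
contact_force: [0.4, 0.1, 1.1]
grip_width: 0.238
grasp_force: 39.3
t 28.95 turn 0.0 shift [0.01 0.01 0.  ] /10 [0.001 0.001 0.   ] rows>= 1
```

```bash
python3 -m jog '[[-1,[0,0,0.02],0],[-0.45,[0,0,0],0],[-0.35,[0,0,0],0],[-0.2,[0,0,0],0],[0,[0,0,0],0],[0,[0,0,0],0],[0,[0,0,-0.3],0],[0,[0,0,-0.8],0],[0,[0,0,-1],0],[0,[0,0,-0.6],0],[0,[0,0,0],0]]'
python3 go.py .4085 .2393 .14 2.9186
```

```text
time: 29.87
tool_pos: [0.6385, -0.1307, 0.1766]
orientation: [3.141, 0.008, 2.918]
contact_force: [0.4, -0.2, 0.1]
grip_width: 0.501
grasp_force: 0.0
t 29.87 turn -0.0 shift [10.21 10.33  1.15] /10 [1.021 1.033 0.115] rows>= 11
```

```bash
python3 -m jog '[[0.4,[0.4,0.4,0],0],[0.4,[0.75,0.76,0],0],[0.4,[0.75,0.76,0],0],[0.4,[0.75,0.76,0],0],[0.4,[0.75,0.76,0],0],[0.4,[0.75,0.76,0],0],[0.4,[0.75,0.76,0],0],[0.4,[0.75,0.76,0],0],[0.4,[0.75,0.76,0],0],[0.4,[0.75,0.76,0],0],[0.4,[0.75,0.76,0],0],[0.4,[0.75,0.76,0],0]]'
python3 -m jog '[[0.4,[0.75,0.75,0.2],0],[0.4,[0.5,0.6,0.5],0],[0.4,[0.3,0.2,0.4],0],[0.4,[0,0,0],0],[0.4,[0,0,0],0],[0.4,[0,0,0],0]]'
python3 go.py .4085 .2393 .10 2.9186
python3 - <<'E'
from m import *
I={n:grab(n) for n in C}
o=[]
for n,s in(('top',(1200,400)),('scene',(880,820))):
    b=cv2.resize(I[n][:,:,::-1],None,fx=4,fy=4,interpolation=cv2.INTER_CUBIC)
    for r,z in((.042,.06),(.011,.096)):
        cv2.polylines(b,[((proj(place(ring(r,0),(.636,-.1296,0),z),n)+.5)*4-.5).round().astype(np.int32)],True,(0,255,0),1)
    o.append(b[s[1]:s[1]+400,s[0]:s[0]+400])
cv2.imwrite('pics/f.png',np.hstack(o))
E
```

```text
time: 30.87
tool_pos: [0.4399, 0.1848, 0.1716]
orientation: [3.141, 0.0, 2.919]
contact_force: [0.6, -0.3, 0.1]
grip_width: 0.701
grasp_force: 0.0
time: 31.37
tool_pos: [0.4067, 0.2386, 0.1388]
orientation: [3.142, 0.001, 2.918]
contact_force: [0.4, -0.1, 1.6]
grip_width: 0.699
grasp_force: 0.0
t 31.37 turn -0.001 shift [-0.05  0.04  1.29] /10 [-0.005  0.004  0.129] rows>= 2
```

View pics/f.png

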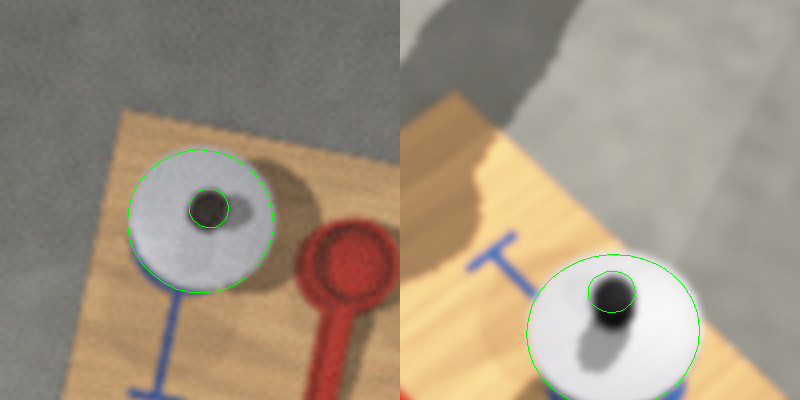

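Lid matches the predicted outlines in both views, centred and level. On to the jar.

```bash
python3 -m jog '[[0.4,[-0.05,0.04,0.3],0],[0.4,[0,0,0.6],0],[0.4,[0,0,0.7],0],[0.4,[0,0,0.7],0],[0.4,[0,0,0.6],0],[0.4,[0,0,0.4],0],[0.4,[0,0,0.15],0],[0.4,[0,0,0],0],[0.4,[0,0,0],0]]'
python3 go.py .4085 .2393 .032 2.9186
```

```text
time: 32.22
tool_pos: [0.408, 0.24, 0.0349]
orientation: [-3.142, 0.0, 2.918]
contact_force: [0.6, 0.5, -0.3]
grip_width: 0.698
grasp_force: 0.0
t 32.22 turn -0.001 shift [-0.02 -0.02  0.1 ] /10 [-0.002 -0.002  0.01 ] rows>= 1
```

```bash
python3 -m jog '[[0.4,[-0.02,-0.02,0.08],0],[0.4,[0,0,0],0],[-1,[0,0,0],0],[-1,[0,0,0],0],[-1,[0,0,0],0],[-1,[0,0,0],0],[-1,[0,0,0],0],[-1,[0,0,0],0]]' 50
python3 -m jog '[[-1,[0,0,-0.3],0],[-1,[0,0,-0.8],0],[-1,[0,0,-1],0],[-1,[0,0,-1],0],[-1,[0,0,-0.5],0],[-1,[0,0,0],0],[-1,[0,0,0],0]]'
python3 go.py .5385 -.1075 .14 2.9186
```

```text
time: 32.88
tool_pos: [0.4083, 0.2396, 0.033]
orientation: [3.141, 0.001, 2.919]
contact_force: [-0.9, -1.3, 6.7]
grip_width: 0.427
grasp_force: 49.2
time: 33.47
tool_pos: [0.4084, 0.2398, 0.1414]
orientation: [3.14, 0.001, 2.919]
contact_force: [-0.3, 0.1, -1.2]
grip_width: 0.428
grasp_force: 50.3
t 33.47 turn 0.0 shift [ -6.79 -10.33   0.04] /10 [-0.679 -1.033  0.004] rows>= 11
```

```bash
python3 -m jog '[[-1,[-0.25,-0.4,0],0],[-1,[-0.5,-0.76,0],0],[-1,[-0.5,-0.76,0],0],[-1,[-0.5,-0.76,0],0],[-1,[-0.5,-0.76,0],0],[-1,[-0.5,-0.76,0],0],[-1,[-0.5,-0.76,0],0],[-1,[-0.5,-0.76,0],0],[-1,[-0.5,-0.76,0],0],[-1,[-0.5,-0.76,0],0],[-1,[-0.5,-0.76,0],0],[-1,[-0.5,-0.76,0],0]]'
python3 -m jog '[[-1,[-0.5,-0.76,0],0],[-1,[-0.5,-0.76,0],0],[-1,[-0.1,-0.3,0],0],[-1,[0,0,0],0],[-1,[0,0,0],0],[-1,[0,0,0],0]]'
python3 go.py .5385 -.1075 .055 2.9186
```

```text
time: 34.47
tool_pos: [0.5175, -0.0562, 0.1389]
orientation: [-3.141, -0.003, 2.919]
contact_force: [0.8, 0.3, -1.2]
grip_width: 0.431
grasp_force: 50.3
time: 34.97
tool_pos: [0.5375, -0.114, 0.1395]
orientation: [3.141, -0.002, 2.92]
contact_force: [0.1, 0.7, -1.3]
grip_width: 0.429
grasp_force: 50.3
t 34.97 turn 0.001 shift [0.01 0.22 2.82] /10 [0.001 0.022 0.282] rows>= 3
```

```bash
python3 -m jog '[[-1,[0.01,0.22,0.3],0],[-1,[0,0,0.6],0],[-1,[0,0,0.6],0],[-1,[0,0,0.6],0],[-1,[0,0,0.4],0],[-1,[0,0,0.3],0],[-1,[0,0,0.1],0],[-1,[0,0,0],0],[-1,[0,0,0],0]]'
python3 go.py .5385 -.1075 .043 2.9186
```

```text
time: 35.72
tool_pos: [0.5398, -0.1085, 0.0536]
orientation: [3.141, 0.0, 2.919]
contact_force: [0.4, -0.4, -0.7]
grip_width: 0.431
grasp_force: 50.3
t 35.72 turn 0.001 shift [0.05 0.02 0.35] /10 [0.005 0.002 0.035] rows>= 1
```

```bash
python3 -m jog '[[-1,[0.04,0.02,0.15],0],[-1,[0,0,0.1],0],[-1,[0,0,0.06],0],[-1,[0,0,0.03],0],[-1,[0,0,0],0],[-1,[0,0,0],0]]'
python3 go.py .5385 -.1075 .043 2.9186
```

```text
time: 36.22
tool_pos: [0.5386, -0.1082, 0.0432]
orientation: [3.142, 0.0, 2.919]
contact_force: [0.3, -0.1, -1.2]
grip_width: 0.426
grasp_force: 50.3
t 36.22 turn -0.0 shift [0.01 0.02 0.01] /10 [0.001 0.002 0.001] rows>= 1
```

```bash
python3 -m jog '[[-1,[0,0,0.03],0],[-1,[0,0,0],0],[-1,[0,0,0],0]]'
```

```text
time: 36.47
tool_pos: [0.5387, -0.1083, 0.043]
orientation: [3.141, 0.001, 2.919]
contact_force: [-2.8, -0.2, 8.7]
grip_width: 0.428
grasp_force: 51.6
```

Contact with the board; release, rise and move back clear of the view.

```bash
python3 -m jog '[[-0.1,[0,0,0],0],[0,[0,0,0],0],[0.1,[0,0,0],0],[0.3,[0,0,0],0],[0.3,[0,0,0],0],[0.3,[0,0,-0.3],0],[0.3,[0,0,-0.8],0],[0.3,[0,0,-1],0],[0.3,[0,0,-1],0],[0.3,[0,0,-0.8],0],[0.3,[0,0,0],0]]'
python3 -m jog '[[0.3,[0.3,0.4,0],0],[0.3,[0.5,0.8,0],0],[0.3,[0.5,0.8,0],0],[0.3,[0.5,0.8,0],0],[0.3,[0.5,0.8,0],0],[0.3,[0.5,0.8,0],0],[0.3,[0.5,0.8,0],0],[0.3,[0.5,0.8,0],0],[0.3,[0.5,0.8,0],0],[0.3,[0.2,0.4,0],0],[0.3,[0,0,0],0]]'
python3 - <<'E'
from m import *
I={n:grab(n) for n in C}
o=[]
for n,s in(('top',(960,380)),('scene',(480,700))):
    b=cv2.resize(I[n][:,:,::-1],None,fx=4,fy=4,interpolation=cv2.INTER_CUBIC)
    def pl(P,p,z,conv=True):
        q=((proj(place(P,p,z),n)+.5)*4-.5).round().astype(np.int32);cv2.polylines(b,[cv2.convexHull(q)],True,(0,255,0),1)
    pl(ring(.042,.06),(.636,-.1296,0),0); pl(ring(.0175,.07),(.5385,-.1075,0),0); pl(ring(.019,.01),(.5385,-.1075,0),0);pl(ring(.03,.055),(.7008,.1002,0),0)
    for nm,p in(('ladle',(.615,-.2222,-.223)),('tongs',(.594,-.3148,-.223))):
        for P in M[nm]: pl(P,p,.01)
    o.append(cv2.resize(b[s[1]:s[1]+860,s[0]:s[0]+880],(400,390),interpolation=cv2.INTER_AREA) if 0 else b[s[1]:s[1]+860,s[0]:s[0]+1000])
cv2.imwrite('pics/g.png',cv2.resize(o[0],(690,593),interpolation=cv2.INTER_AREA));cv2.imwrite('pics/g2.png',cv2.resize(o[1],(690,593),interpolation=cv2.INTER_AREA))
E
```

```text
time: 37.38
tool_pos: [0.5412, -0.1088, 0.1647]
orientation: [3.14, 0.008, 2.918]
contact_force: [0.2, -0.3, -0.2]
grip_width: 0.651
grasp_force: 0.0
time: 38.3
tool_pos: [0.4534, 0.136, 0.1595]
orientation: [3.14, -0.0, 2.924]
contact_force: [-0.4, 0.1, -0.1]
grip_width: 0.641
grasp_force: 0.0
```

View pics/g.png

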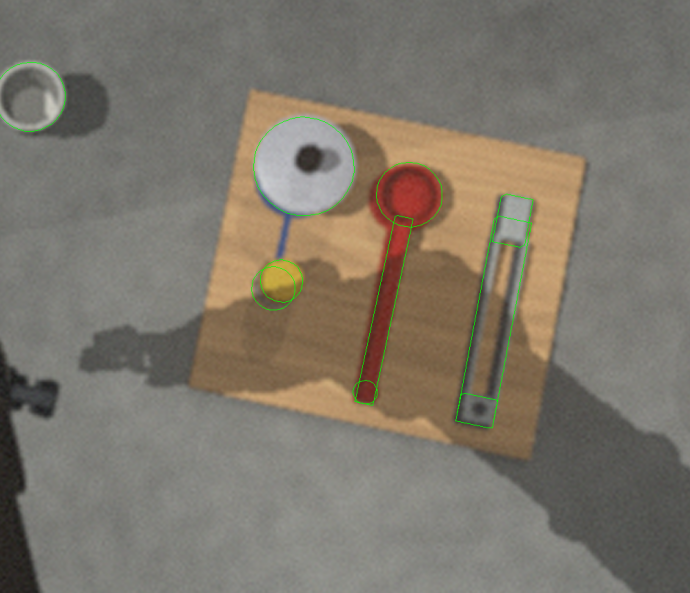

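View pics/g2.png

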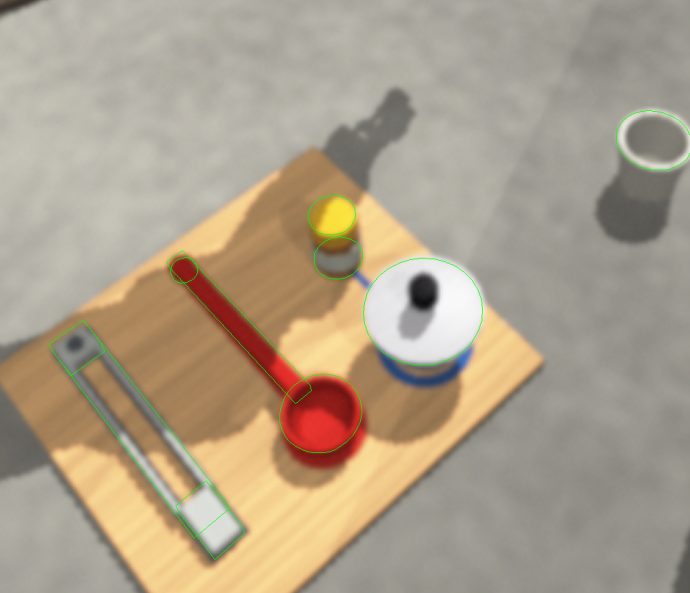

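```bash
python3 -c "
from workcell import manip
print(manip.job_done())"
```

```text
the job is handed in; nothing more can be done
None
```

The job is handed in at about 38 s of the 126 s. The ladle, tongs, bowl, lid and jar are all on their drawings. The last pictures from both cameras match the target outlines to about 1–3 mm, with the jar 2–3 mm off the crossbar's middle, towards the bowl. The white cup was not moved.

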